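Load and clamp the bean sample tester

TASK

Close up the bean sample tester and start it: slide the low sample cup along its lane into the chamber until it is home against the back stop, then tip the lid fully shut over it, then push the clamp handle round clockwise (seen from above) until the clamp is over the lid, tight, and the handle slips, and stop turning at once. Only then press the start button down. Leave the other things on and around the tester where they stand.

Things in the scene. Friction and masses are not known exactly. Their poses are not given: they have to be found in the camera images.
- tester: fixed bench tester, a pink deck 35 mm high. Origin at table height below the centre of the cup's home; x along the lane into the chamber (away from the robot, yaw up to 0.4 rad), y left, z up. All mm below are in this frame. Deck: x -150 to 75, y -130 to 120. A black screen box (40 x 55, top at z 60) stands at x -25, y -90.
- cup_center (a point): the low sample cup, a loose closed aluminium tin, diameter 56, 36 mm high, about 0.18 kg, upright on the deck in the lane (foot at z 35). Point: its centre, half-way up. Home means touching the back stop, within 8 mm of cup_home. If it stands more than about 10 mm short, the lid's lip lands on it.
- lid (a joint): lid angle, rad: 0 shut, found at 1.5 to 1.75 (about upright), stop at 1.95. Dark steel plate 100 (hinge to free edge) x 84 x 8 mm with a lip 22 mm deep under the free edge. A stiff hinge holds it where it is left; 4 to 6 N on its outer (far) face 70 mm from the hinge tips it towards the robot and shut.
- hinge_line (a point): middle of the lid's hinge, fixed at x 55, y 0, z 77 of the tester's frame; it runs along the tester's y. Shut, the lid's underside is at this height, its top 8 mm higher, and it reaches 100 mm from here towards the robot
- lid_edge (a point): middle of the lid's free edge, on its outer face (the top when shut)
- clamp_axis (a point): on the vertical axis of clamp and handle, fixed at x 0, y 85, z 110 of the tester's frame
- clamp (a joint): clamp angle, rad, clockwise from above: a steel finger 75 x 16 x 10 mm (z 87 to 97) on a column left of the chamber. At 0 it points along the tester's +x (10 degrees right of it), clear of the lid; found at 0 to 0.4; at 1.40 it lies across the shut lid, tight, at its stop. It turns with the handle against about 0.22 N m.
- handle (a joint): slip of the handle past the clamp, rad: 0 as found and while the clamp turns. With the clamp tight, at about 0.85 N m (8 N at the post), the handle slips on clockwise with steady resistance and this value grows; no spring back. 0.06 or more counts as slipped; over 0.45 is overdriven and harmful.
- handle_post (a point): middle of the black upright post at the handle's end, z 136: diameter 16, free from z 115 to 158. The handle is a steel bar, 110 mm from axis to post, 14 wide, z 104 to 114. With clamp and handle joints at 0 it points from the axis along the tester's -x; it turns clockwise by clamp + handle.
- start_top (a point): centre of the top of the grey round start button, 28 mm in diameter, on the near right corner of the deck; travel 6 mm straight down, fully down at 5 N, springs back
- start (a joint): travel of the start button, m: 0 up, 0.006 fully down; it counts from 0.004
- tall_cup_center (a point): bystander: tall aluminium cup, diameter 56, 70 mm high, standing on the deck right of the chamber; centre
- jar_center (a point): bystander: glass jar, diameter 72 mm, 75 mm high, with a brush standing in it (to about 190 mm), right of the tester; point 40 mm up its axis
- tamper_center (a point): bystander: steel tamper, diameter 58, 80 mm high, right of the tester; centre
- packet_center (a point): bystander: paper packet 50 x 90 x 60 mm high, left of the tester; centre
- tin_center (a point): bystander: tin, diameter 60, 75 mm high, behind the tester; centre
- cup: the same low sample cup, origin at the centre of its underside
- cup_home (a point): centre of the cup when home (x 0, y 0, z 53). Lane to it: two rails 12 mm high on the deck, 62 mm apart, x -140 to -45, open at the near end. Chamber: dark walls 62 mm apart inside, outer faces y +-39, x -45 to 50, and a back stop with its face at x 29; tops at z 77; open in front and above.
Things that resemble listed ones, but are neither listed nor needed, are in the scene too. What is shaped like the cup but black is not meant.

How it is judged:
By the outcome, as a careful person would: the job done as asked, in the order asked, and still so for the second after the job is handed in, with the robot touching nothing.
It also fails if it takes over 67 s, if anything falls off the work surface, if the arm or the gripper's body presses on something with over 40 N, if the wrist force passes 120 N, or if a joint passes its speed limit or range.

ROBOT

A 6-joint arm with a two-finger parallel gripper is mounted at the origin on the work surface. World frame = base frame: x ahead of the robot, y to its left, z up, the work surface at z = 0. Lengths are in m, angles in rad, forces in N, time in s.
With the tool pointing down it reaches from about 0.375 to 0.975 m from the base axis. Payload 3.8 kg.
Tool frame: the origin (TCP) lies at the very end of the fingers, on their centre line; the grasp point (between the pads) lies 19 mm behind it; z points along the fingers, y is the line along which they close (so a half turn about z gives the same grasp; the last joint's range is limited). The gripper opens to 85 mm and grips with 20 to 120 N. Pads are 22 mm wide; open, the fingers measure 114 mm over their backs; the gripper's body (76 mm by 85 mm) begins 54 mm behind the grasp point. The pads swing forward as they close: fully open they stand 13 mm farther back than shut.
Start: joints at [-1.296, 0.264, 1.604, -0, 1.274, -0.037], TCP at [0.207, -0.642, 0.231] pointing down, gripper open.
Joint ranges: [-2.63, 2.63], [-0.94, 2.18], [0.31, 2.57], [-1.31, 4.45], [0, 2.66], [-2.55, 2.55]. Speed limits (rad/s): [2.57, 2.57, 3.14, 3.14, 3.14, 3.14].

INTERFACE

Orientations are given as [roll, pitch, yaw] about the fixed x, y, z axes, in that order (R = Rz(yaw) Ry(pitch) Rx(roll)).
In Python, from bench import r gives the robot as it stands.
- The arm moves only by the tool arm_command, never from a script. Its argument "commands" is one flat list of numbers, 6 for each row, row after row: the shift along the world's x, y, z each as a share of 10 cm, from -1 to 1, then the turn, a rotation vector about the world's x, y, z each as a share of 90 degrees, from -1 to 1. In form: [x, y, z, rx, ry, rz, x, y, z, rx, ry, rz, ...]. A call has 1 to 12 rows; each row is the pose to reach, as a shift and turn from the pose commanded when the call began; what a row does not reach only later rows make up. A row lasts 1/8 s, in which the tool goes at most 62.5 mm and 10.7 degrees, less where a joint would pass 70% of its speed; a pose out of reach is approached as far as the arm can. A call with a number of a shift or a turn outside -1 to 1 is refused whole. A call with a gripper value outside its range is refused whole. "grip" is the closure, from -1 (fully open) to 1 (shut), so that 0 is half open, set as the call begins (left out, the last holds). The fingers move at their own pace and stop on an object; "newtons" is the grip in N (left out, the last holds). Time passes only in rows, so rows that repeat a pose let the fingers close. It gives the time, the measured TCP pose, the force, the opening and the grip force at its end, in the units of the state.
- r.observe(): the state, without advancing time (a new reading comes with each control period).
- r.get_image(name): name is "scene" or "top" or "wrist"; returns a dict with "image" (480x640x3 uint8, blue, green, red), "depth" (480x640 float32, m along the optical axis (not along the pixel's ray), 0 where there is no reading), "K" (3x3 intrinsics, pixels), "eye" and "orientation" of the camera in the world; the wrist camera has in their place "T_tool_cam" (4x4, takes a point from camera to tool coordinates, whose origin is the TCP and whose axes are the flange's). Camera axes: x right, y down, z forward; pixel columns grow to the right and rows downward; lengths in m; the calibration is good to about 2 mm. The wrist camera is an equidistant fisheye: a pixel r from the principal point sees the ray r / f radians off the axis. A picture is of the moment at which its call begins: read the wrist's pose just before it.
- r.close_job(): hands the job in; it is judged then, once.
The state is a dict: "clock": time; "qpos": joint angles; "joint_vel": joint speeds; "joint_efforts": joint torques, N m; "tcp_pos": TCP position; "tcp_rot": TCP orientation; "force": force on the tool from outside, world axes, zero at the start; "ft_torque": the same for the moment, N m; "opening": finger opening in m; "gripper_force": force on a finger pad.
Only numpy, scipy, OpenCV 4.12 (cv2) and the standard library are available. Lean on these libraries where they do the work, as an engineer would, in place of code of your own. Each camera call takes 0.05 s, during which the arm holds its last target. There are 200 camera calls.

## Working session

There is one attempt and no reset: what is moved stays moved. The work goes in short steps, Python scripts to look and compute and a tool call to move; the robot and the scene stay as the last step left them, time stands still between calls to the robot, and variables do not carry over. Pictures are saved under pics/ and viewed, at most 10 in all, crops included, and the job is handed in when it is done.

Besides the shell and the picture viewer there is one more tool, called in YAML: its name, and indented under it one key for each argument. arm_command: Moves the arm, as the interface text tells. Shift numbers are shares of 10 cm and turn numbers shares of 90 degrees, none past 1 either way. Its arguments: {"type":"object","properties":{"commands":{"type":"array"},"grip":{"type":"number"},"newtons":{"type":"number"}},"required":["commands"]}

```bash
mkdir -p pics; ls
cat > h.py <<'E'
import numpy as np, cv2
from bench import r
def grab(n,tag):
    d=r.get_image(n); cv2.imwrite(f'pics/{tag}.png',d['image']); np.savez(f'{tag}.npz',**{k:v for k,v in d.items()}); return d
def world(d,u,v,z=None):
    K=d['K']; ray=np.array([(u-K[0,2])/K[0,0],(v-K[1,2])/K[1,1],1.])
    R=np.array(d['orientation']); 
    if R.shape!=(3,3):
        from scipy.spatial.transform import Rotation as Ro
        R=Ro.from_euler('xyz',R).as_matrix() if R.size==3 else Ro.from_quat(R).as_matrix()
    e=np.array(d['eye']); w=R@ray
    s=d['depth'][int(round(v)),int(round(u))] if z is None else (z-e[2])/w[2]
    return e+s*w
E
python3 - <<'E'
from h import *
for n in('scene','top'):
    d=grab(n,n); print(n,d['K'],d['eye'],d['orientation'])
print(r.observe())
E
```

```text
pics
scene [[507.02626818   0.         319.20865852]
 [  0.         507.02626818 236.34272727]
 [  0.           0.           1.        ]] [0.81770153 0.33647684 0.83083614] [-2.56928212 -0.01151449  2.50209794]
top [[617.81541711   0.         323.55562158]
 [  0.         617.81541711 231.9988964 ]
 [  0.           0.           1.        ]] [ 0.46527435 -0.02740638  1.21816577] [-3.08454798 -0.00537869 -1.55070875]
{'clock': 0.1, 'qpos': array([-1.29588738e+00,  2.64683175e-01,  1.60529321e+00, -6.25965301e-06,
        1.27369915e+00, -3.68926438e-02]), 'joint_vel': array([ 0.00043327,  0.00017672, -0.00326955, -0.00027898,  0.0004131 ,
       -0.00104617]), 'joint_efforts': array([ 2.20202746e-04, -5.16703677e+01, -3.68588948e+01, -3.95728762e-05,
        6.34130789e-03, -3.67201062e-05]), 'tcp_pos': array([ 0.20688658, -0.64179068,  0.2300528 ]), 'tcp_rot': array([-3.13951097e+00, -7.08480837e-05,  3.11803353e-01]), 'force': array([ 0.37335031, -0.50239197,  1.00992887]), 'ft_torque': array([ 0.01136014, -0.02451395,  0.02455341]), 'gripper_force': 0.0, 'opening': 0.08576950610218656}
```

View pics/top.png

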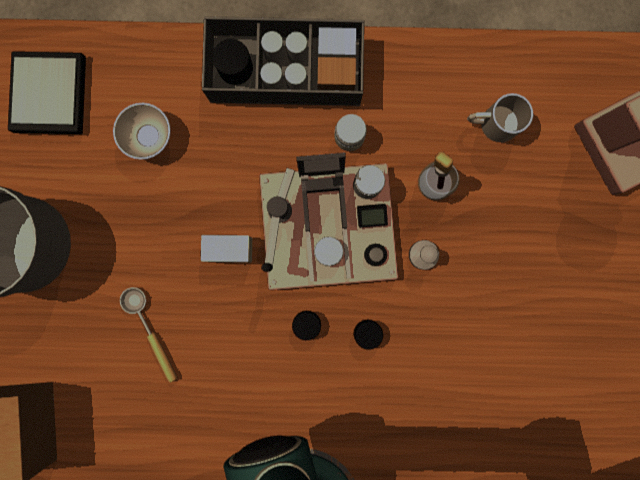

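View pics/scene.png

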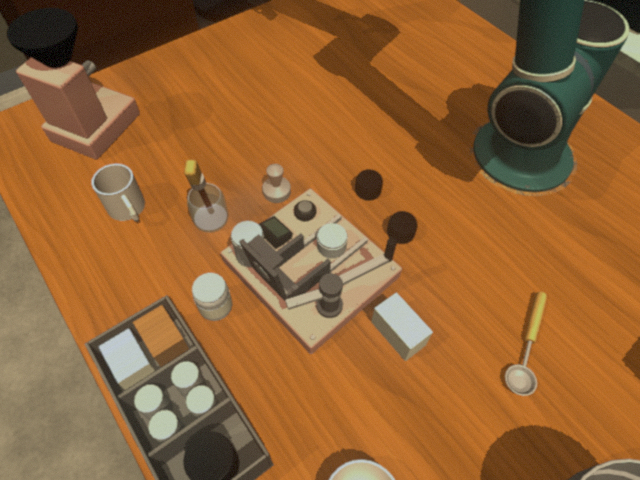

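The top view shows the low cup in the lane at (329,251). Things that could be mistaken for it are the tall cup at (369,181), the tin at (350,132), the black cups at (307,325) and (368,334), and the tray cups at about (284,57). I choose (329,251): it's aluminium, low and in the lane. The post is at (268,266), the clamp axis at (278,208), the lid at (322,163) and the button at (375,255).

```bash
cat >> h.py <<'E'
from scipy.spatial.transform import Rotation as Ro
def cloud(d):
    K=d['K']; v,u=np.mgrid[0:480,0:640]; z=d['depth']
    P=np.stack([(u-K[0,2])/K[0,0]*z,(v-K[1,2])/K[1,1]*z,z],-1)
    P=P@Ro.from_euler('xyz',d['orientation']).as_matrix().T+d['eye']; P[z==0]=np.nan; return P
E
python3 - <<'E'
from h import *
import warnings; warnings.simplefilter('ignore')
for n in('top','scene'):
    d=dict(np.load(n+'.npz')); P=cloud(d)
    X,Y,Z=P[...,0],P[...,1],P[...,2]
    m=((Z>.029)&(Z<.042)&(X>.25)&(X<.75)&(abs(Y)<.25)).astype(np.uint8)
    m=cv2.morphologyEx(m,cv2.MORPH_OPEN,np.ones((3,3)))
    c,l,s,_=cv2.connectedComponentsWithStats(m); k=1+s[1:,4].argmax(); m=l==k
    pts=P[m][:,:2].astype(np.float32); (cx,cy),(a,b),ang=cv2.minAreaRect(pts*1000); print(n,cx,cy,a,b,ang,np.median(Z[m]))
    bx=cv2.boxPoints(((cx,cy),(a,b),ang)); print(bx.round())
    tab=(abs(Z)<.015)&(X>.2)&(X<.8)&(abs(Y)<.3);print('table z',np.median(Z[tab]))
d=dict(np.load('top.npz'))
for nm,u,v,z in [('cup',329,251,.071),('post',267,267,.158),('axis',278,208,.11),('btn',375,255,.045),('lidedge',321,158,.17)]:
    print(nm,world(d,u,v,z).round(3),world(d,u,v).round(3))
im=cv2.imread('pics/top.png')[140:310,190:470]; cv2.imwrite('pics/crop1.png',cv2.resize(im,None,fx=2.8,fy=2.8,interpolation=cv2.INTER_CUBIC))
E
```

```text
top 545.5527954101562 -40.79801940917969 223.6445770263672 249.65711975097656 6.024044513702393 0.034003310436899414
[[ 421.   72.]
 [ 447. -177.]
 [ 670. -153.]
 [ 644.   95.]]
table z -0.0009413024198617892
scene 547.2709350585938 -38.58586120605469 224.44810485839844 249.73794555664062 6.185380935668945 0.03350932904774184
[[ 422.   73.]
 [ 449. -175.]
 [ 672. -151.]
 [ 645.   98.]]
table z -0.0013951863760288674
cup [ 0.496 -0.043  0.071] [ 0.496 -0.043  0.07 ]
post [0.464 0.064 0.158] [0.464 0.064 0.159]
axis [0.57  0.051 0.11 ] [0.57  0.05  0.117]
btn [ 0.491 -0.131  0.045] [ 0.49  -0.13   0.054]
lidedge [ 0.652 -0.025  0.17 ] [ 0.465 -0.027  1.218]
```

View pics/crop1.png

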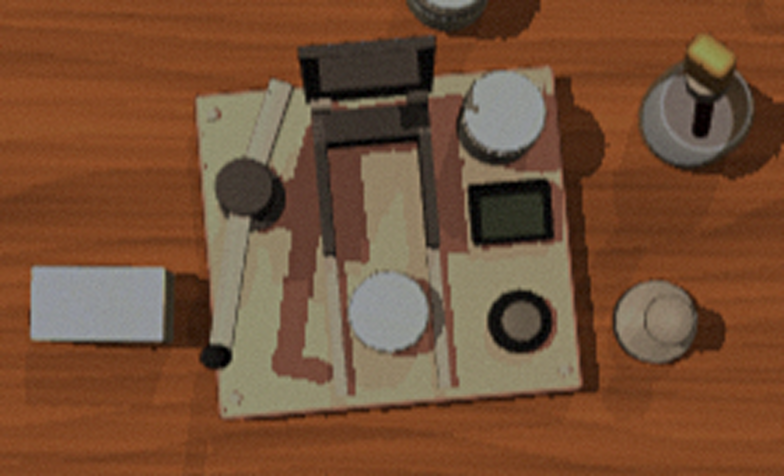

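arm_command:
  commands: [0.19,0.5,0,0,0,0.07,0.385,0.99,0,0,0,0.145,0.385,0.99,0,0,0,0.145]
  grip: 1
  newtons: 40

```text
clock: 0.48
tcp_pos: [0.2464, -0.5399, 0.2303]
tcp_rot: [-3.139, -0.001, 0.543]
force: [0.2, 0.7, 0.3]
opening: 0.032
gripper_force: 0.0
```

arm_command:
  commands: [0.19,0.5,0,0,0,0.07,0.385,0.99,0,0,0,0.145,0.385,0.99,0,0,0,0.145]

```text
clock: 0.85
tcp_pos: [0.2847, -0.4423, 0.231]
tcp_rot: [-3.141, -0.001, 0.77]
force: [0.0, -0.8, 0.8]
opening: -0.0001
gripper_force: 0.0
```

arm_command:
  commands: [0.19,0.5,0,0,0,0.07,0.385,0.99,0,0,0,0.145,0.385,0.99,0,0,0,0.145]

```text
clock: 1.23
tcp_pos: [0.3233, -0.3444, 0.2313]
tcp_rot: [3.141, -0.0, 0.997]
force: [-0.6, -0.3, -0.3]
opening: 0.0004
gripper_force: 0.0
```

arm_command:
  commands: [0.19,0.5,0,0,0,0.07,0.385,0.99,0,0,0,0.145,0.385,0.99,0,0,0,0.145]

```text
clock: 1.6
tcp_pos: [0.362, -0.246, 0.2315]
tcp_rot: [3.141, 0.0, 1.225]
force: [-0.4, 0.1, 0.5]
opening: -0.0001
gripper_force: 0.0
```

arm_command:
  commands: [0.19,0.5,0,0,0,0.07,0.385,0.99,0,0,0,0.145,0.385,0.99,0,0,0,0.145]

```text
clock: 1.98
tcp_pos: [0.4008, -0.1472, 0.2316]
tcp_rot: [3.141, 0.001, 1.452]
force: [0.3, -0.1, -0.3]
opening: 0.0003
gripper_force: 0.0
```

arm_command:
  commands: [0.19,0.5,0,0,0,0.07,0.385,0.99,0,0,0,0.145,0.385,0.99,0,0,0,0.145]

```text
clock: 2.35
tcp_pos: [0.4396, -0.0486, 0.2315]
tcp_rot: [3.141, 0.001, 1.679]
force: [-0.5, -0.1, -0.2]
opening: 0.0003
gripper_force: 0.0
```

arm_command:
  commands: [0,0,-0.5,0,0,0,0,0,-0.95,0,0,0,0,0,-0.95,0,0,0]

```text
clock: 2.72
tcp_pos: [0.4345, -0.0504, 0.1327]
tcp_rot: [-3.133, -0.001, 1.674]
force: [0.5, 0.2, 0.9]
opening: 0.0003
gripper_force: 0.0
```

arm_command:
  commands: [0,0,-0.45,0,0,0,0,0,-0.88,0,0,0,0,0,-0.88,0,0,0,0,0,-0.88,0,0,0]

```text
clock: 3.22
tcp_pos: [0.4402, -0.0497, 0.0507]
tcp_rot: [3.138, 0.001, 1.677]
force: [1.0, -0.4, -0.0]
opening: 0.0003
gripper_force: 0.0
```

Run:
```python
from h import *
d=grab('wrist','w1'); print(r.observe()['force'],d['K'],d['T_tool_cam'])
t=grab('top','t2'); a=d['image']; b=t['image'][140:310,190:470]
b=cv2.resize(b,(480,291)); o=np.zeros((480,800,3),np.uint8); o[:360,:480]=cv2.resize(a,(480,360)); o=np.vstack([cv2.resize(a,(400,300)),cv2.resize(b,(400,243))]); cv2.imwrite('pics/c2.png',o)
```

```text
[-0.72969114  0.23677629  0.6634437 ] [[371.64829954   0.         324.70480502]
 [  0.         371.64829954 243.310517  ]
 [  0.           0.           1.        ]] [[ 2.48261872e-05 -9.47398083e-01 -3.20057607e-01  8.18967578e-02]
 [ 9.99999900e-01  1.66557481e-04 -4.15456627e-04  3.50483003e-04]
 [ 4.46910800e-04 -3.20057565e-01  9.47397992e-01 -1.41108824e-01]
 [ 0.00000000e+00  0.00000000e+00  0.00000000e+00  1.00000000e+00]]
```

View pics/c2.png

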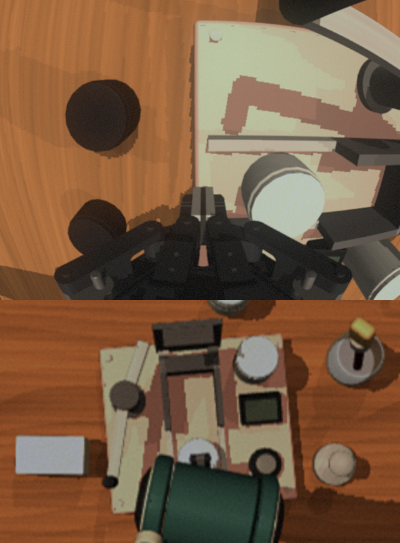

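The wrist view shows the fingers just behind the cup, between the rails. I'll push along the lane now.

arm_command:
  commands: [0.1,0.01,-0.02,0,0,0,0.2,0.025,-0.02,0,0,0,0.3,0.035,-0.02,0,0,0,0.4,0.045,-0.02,0,0,0,0.5,0.056,-0.02,0,0,0,0.6,0.067,-0.02,0,0,0,0.7,0.078,-0.02,0,0,0,0.78,0.087,-0.02,0,0,0,0.85,0.095,-0.02,0,0,0,0.85,0.095,-0.02,0,0,0]

```text
clock: 4.58
tcp_pos: [0.524, -0.0389, 0.0464]
tcp_rot: [3.14, 0.0, 1.678]
force: [0.1, -0.4, 0.0]
opening: 0.0
gripper_force: 0.0
```

arm_command:
  commands: [0.03,0.003,0,0,0,0,0.06,0.006,0,0,0,0,0.09,0.01,0,0,0,0,0.09,0.01,0,0,0,0]

```text
clock: 5.08
tcp_pos: [0.5325, -0.0379, 0.0463]
tcp_rot: [3.141, 0.0, 1.678]
force: [0.2, 1.1, -0.2]
opening: -0.0003
gripper_force: 0.0
```

Run:
```python
from h import *
o=r.observe();p=(o['tcp_pos'][:2]-[.5832,-.0307]); c,s=np.cos(.1065),np.sin(.1065)
print(c*p[0]+s*p[1],-s*p[0]+c*p[1],o['force'])
```

```text
-0.051169809745227085 -0.001799136437504665 [ 0.23089223  1.09532559 -0.1875487 ]
```

arm_command:
  commands: [0.02,0.002,0,0,0,0,0.04,0.004,0,0,0,0,0.06,0.006,0,0,0,0,0.06,0.006,0,0,0,0]

```text
clock: 5.58
tcp_pos: [0.5385, -0.0373, 0.0463]
tcp_rot: [3.141, 0.0, 1.678]
force: [-0.5, -0.6, -0.5]
opening: 0.0
gripper_force: 0.2
```

arm_command:
  commands: [0.015,0.002,0,0,0,0,0.03,0.003,0,0,0,0,0.03,0.003,0,0,0,0]

```text
clock: 5.95
tcp_pos: [0.5413, -0.037, 0.0463]
tcp_rot: [3.141, 0.0, 1.678]
force: [0.3, 0.5, 0.7]
opening: 0.0006
gripper_force: 0.4
```

arm_command:
  commands: [0.015,0.002,0,0,0,0,0.03,0.003,0,0,0,0,0.03,0.003,0,0,0,0]

```text
clock: 6.32
tcp_pos: [0.5425, -0.0369, 0.0461]
tcp_rot: [-3.138, -0.0, 1.679]
force: [-6.7, -1.3, 4.5]
opening: -0.0001
gripper_force: 3.3
```

Run:
```python
from h import *
import time
print(r.observe()['force'])
d=grab('scene','s3'); cv2.imwrite('pics/c3.png',cv2.resize(d['image'][170:360,200:440],None,fx=3,fy=3,interpolation=cv2.INTER_CUBIC))
```

```text
[-6.71482053 -1.34056658  4.47277411]
```

View pics/c3.png

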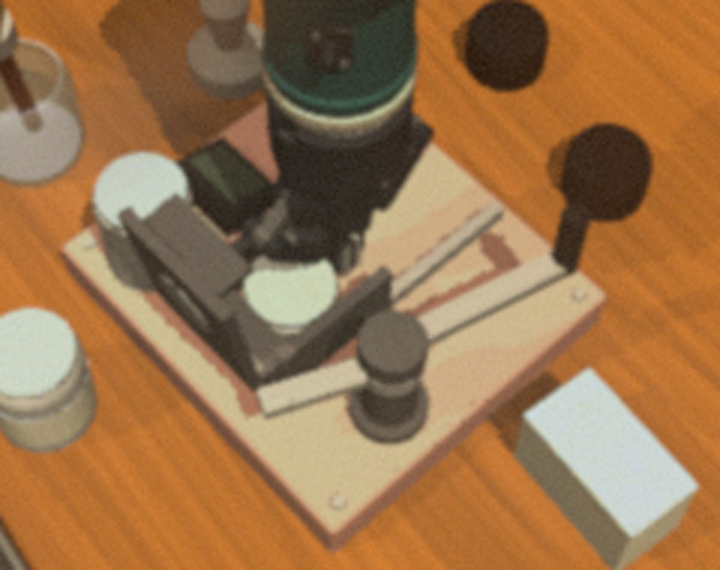

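Contact force rose at tool x ≈ -41 mm, so the cup is home. I'll back off, rise and go behind the lid.

arm_command:
  commands: [-0.2,-0.02,0,0,0,0,-0.4,-0.04,0,0,0,0,-0.45,-0.05,0.3,0,0,0,-0.45,-0.05,0.7,0,0,0,-0.45,-0.05,1,0,0,0]

```text
clock: 7.0
tcp_pos: [0.5002, -0.0418, 0.1482]
tcp_rot: [3.139, 0.0, 1.678]
force: [0.3, 0.3, 0.1]
opening: -0.0002
gripper_force: 0.0
```

arm_command:
  commands: [0,0,0.5,0,0,0,0.1,0,1,0,0,0,0.5,0.03,1,0,0,0,1,0.1,1,0,0,0]

```text
clock: 7.5
tcp_pos: [0.6012, -0.0319, 0.2486]
tcp_rot: [3.137, 0.001, 1.678]
force: [0.3, -0.5, -0.2]
opening: 0.0
gripper_force: 0.0
```

Run:
```python
from h import *
import warnings; warnings.simplefilter('ignore')
print(r.observe()['tcp_pos'])
c,s=np.cos(.1065),np.sin(.1065)
for n in('scene','top'):
    d=grab(n,'x'+n); P=cloud(d); p=P[...,:2]-[.5832,-.0307]
    x=c*p[...,0]+s*p[...,1]; y=-s*p[...,0]+c*p[...,1]; Z=P[...,2]
    m=(abs(y)<.03)&(x>-.06)&(x<.028)&(Z>.06)&(Z<.08)
    print(n,'cup top',m.sum(),x[m].min(),x[m].max(),y[m].min(),y[m].max(),np.median(Z[m]))
    m=(abs(y)<.045)&(x>.02)&(x<.1)&(Z>.10)&(Z<.2)
    print('lid',m.sum(),[ (z,x[m&(abs(Z-z)<.005)].min().round(3),x[m&(abs(Z-z)<.005)].max().round(3)) for z in(.12,.14,.16,.17,.18) if (m&(abs(Z-z)<.005)).any()])
```

```text
[ 0.60121336 -0.0318866   0.24855038]
scene cup top 681 -0.0371720528707329 0.026617849590530086 -0.029914551273400224 0.027957828426323102 0.06940679705712771
lid 1220 [(0.12, np.float64(0.062), np.float64(0.071)), (0.14, np.float64(0.065), np.float64(0.074)), (0.16, np.float64(0.068), np.float64(0.076)), (0.17, np.float64(0.046), np.float64(0.077)), (0.18, np.float64(0.046), np.float64(0.077))]
top cup top 322 -0.026217593162389276 0.02457792092427941 -0.026216541646731446 0.02881396902999021 0.06939185924584168
lid 1 []
```

arm_command:
  commands: [0.5,0.05,0,0,0,0,0.97,0.11,0,0,0,0,0.97,0.11,-0.4,0,0,0,0.97,0.11,-0.9,0,0,0,0.97,0.11,-1,0,0,0,0.97,0.11,-1,0,0,0]

```text
clock: 8.35
tcp_pos: [0.6956, -0.0208, 0.1461]
tcp_rot: [-3.14, -0.0, 1.678]
force: [-0.7, -0.9, 0.3]
opening: -0.0003
gripper_force: 0.0
```

arm_command:
  commands: [-0.15,-0.016,0,0,0,0,-0.22,-0.023,0,0,0,0,-0.29,-0.031,0,0,0,0,-0.35,-0.037,0,0,0,0,-0.41,-0.044,0,0,0,0,-0.47,-0.05,0,0,0,0]

```text
clock: 9.1
tcp_pos: [0.6492, -0.0259, 0.1468]
tcp_rot: [3.14, 0.0, 1.678]
force: [3.9, -0.1, 3.3]
opening: -0.0002
gripper_force: 1.9
```

arm_command:
  commands: [-0.07,-0.007,-0.01,0,0,0,-0.134,-0.014,-0.02,0,0,0,-0.2,-0.021,-0.045,0,0,0,-0.26,-0.028,-0.07,0,0,0,-0.32,-0.034,-0.105,0,0,0,-0.38,-0.04,-0.14,0,0,0,-0.43,-0.046,-0.19,0,0,0,-0.48,-0.051,-0.235,0,0,0,-0.52,-0.055,-0.29,0,0,0,-0.56,-0.06,-0.345,0,0,0]

```text
clock: 10.35
tcp_pos: [0.5922, -0.0317, 0.111]
tcp_rot: [-3.14, -0.0, 1.678]
force: [-0.3, 0.5, 2.7]
opening: -0.0001
gripper_force: 1.6
```

arm_command:
  commands: [-0.03,-0.003,-0.06,0,0,0,-0.055,-0.006,-0.126,0,0,0,-0.065,-0.007,-0.16,0,0,0,-0.073,-0.008,-0.19,0,0,0,-0.08,-0.008,-0.22,0,0,0]

```text
clock: 10.98
tcp_pos: [0.5848, -0.0326, 0.0895]
tcp_rot: [-3.141, -0.0, 1.678]
force: [-1.7, -0.1, 3.2]
opening: -0.0001
gripper_force: 1.5
```

Going well: the force is steady at about 4 N. I'll press it fully shut.

arm_command:
  commands: [0,0,-0.02,0,0,0,0,0,-0.035,0,0,0,0,0,-0.045,0,0,0,0,0,-0.045,0,0,0]

```text
clock: 11.48
tcp_pos: [0.5855, -0.0325, 0.0851]
tcp_rot: [3.141, 0.0, 1.678]
force: [0.4, -0.4, 0.4]
opening: -0.0001
gripper_force: 0.0
```

arm_command:
  commands: [0,0,-0.01,0,0,0,0,0,-0.015,0,0,0,0,0,-0.015,0,0,0]

```text
clock: 11.85
tcp_pos: [0.5856, -0.0325, 0.085]
tcp_rot: [3.141, 0.0, 1.678]
force: [-2.2, -0.9, 7.1]
opening: 0.0004
gripper_force: 3.8
```

arm_command:
  commands: [0,0,-0.02,0,0,0,0,0,-0.02,0,0,0]

```text
clock: 12.1
tcp_pos: [0.5857, -0.0325, 0.0849]
tcp_rot: [3.141, 0.0, 1.678]
force: [-7.9, 0.2, 18.1]
opening: -0.0002
gripper_force: 9.0
```

arm_command:
  commands: [0,0,0.5,0,0,0,0,0,1,0,0,0]

```text
clock: 12.35
tcp_pos: [0.5847, -0.0324, 0.1821]
tcp_rot: [-3.141, -0.0, 1.678]
force: [-0.1, -0.2, -0.0]
opening: 0.0004
gripper_force: 0.0
```

Run:
```python
from h import *
import warnings; warnings.simplefilter('ignore')
print(r.observe()['tcp_pos'])
c,s=np.cos(.1065),np.sin(.1065)
d=grab('scene','x4'); P=cloud(d); p=P[...,:2]-[.5832,-.0307]
x=c*p[...,0]+s*p[...,1]; y=-s*p[...,0]+c*p[...,1]; Z=P[...,2]
for a in(-.035,-.015,.005,.025,.04):
    m=(abs(y-.02)<.015)&(abs(x-a)<.006)&(Z>.06)&(Z<.12); print(a,m.sum(),np.median(Z[m]))
m=(Z>.145)&(Z<.17)&(x<-.05)&(x>-.15)&(y>.06)&(y<.2)
print('post',m.sum(),x[m].mean(),y[m].mean(),x[m].min(),x[m].max(),y[m].min(),y[m].max())
```

```text
[ 0.58472207 -0.03243726  0.18210255]
-0.035 102 0.08337539427064228
-0.015 107 0.08360718422793134
0.005 110 0.08415879127390646
0.025 109 0.08362327175450435
0.04 115 0.08376050241385125
post 100 -0.10469397722477831 0.11152263546172829 -0.11353595806725482 -0.0978749449583737 0.10266659604769011 0.11791502179537493
```

Lid is flat at z 84 mm, so it is shut. Next is the post: I'll straddle it with the fingers closing along the tangent.

arm_command:
  commands: [0,0,0.3,0,0,0.1,-0.3,0.25,0.4,0,0,0.2,-0.6,0.49,0.4,0,0,0.3,-0.6,0.49,0.4,0,0,0.4,-0.6,0.49,0.4,0,0,0.43,-0.6,0.49,0.4,0,0,0.43]
  grip: 0
  newtons: 30

```text
clock: 13.15
tcp_pos: [0.5253, 0.0166, 0.2217]
tcp_rot: [3.141, 0.0, 2.353]
force: [-0.2, -0.3, -0.0]
opening: 0.0427
gripper_force: 0.0
```

arm_command:
  commands: [-0.3,0.25,0,0,0,0.1,-0.6,0.49,0,0,0,0.2,-0.6,0.49,0,0,0,0.3,-0.6,0.49,0,0,0,0.4,-0.6,0.49,0,0,0,0.43,-0.6,0.49,0,0,0,0.43]

```text
clock: 13.9
tcp_pos: [0.4653, 0.0654, 0.2217]
tcp_rot: [3.142, 0.0, 3.028]
force: [-1.6, -0.4, 0.1]
opening: 0.0426
gripper_force: 0.0
```

Run:
```python
from h import *
o=r.observe(); print(o['tcp_pos'],o['tcp_rot'],o['qpos'][5],o['opening'])
d=grab('wrist','w5'); T=d['T_tool_cam']; R=Ro.from_euler('xyz',o['tcp_rot']).as_matrix()
K=d['K']; v,u=np.mgrid[0:480,0:640]; a=(u-K[0,2])/K[0,0]; b=(v-K[1,2])/K[1,1]; t=np.hypot(a,b)+1e-9
z=d['depth']; k=np.tan(np.minimum(t,1.5))/t
C=np.stack([a*k*z,b*k*z,z],-1)@T[:3,:3].T+T[:3,3]; W=C@R.T+o['tcp_pos']
m=(z>0)&(W[...,2]>.14)&(W[...,2]<.165)&(np.hypot(W[...,0]-.465,W[...,1]-.066)<.035)
print(m.sum(),W[m].min(0),W[m].max(0),W[m].mean(0)); vv,uu=np.where(m)
if m.any():print(uu.mean(),vv.mean())
cv2.imwrite('pics/w5.png',d['image'])
```

```text
[0.46528431 0.06544949 0.22168527] [3.14150083e+00 3.18514809e-04 3.02783124e+00] -1.3703341198797596 0.042645757467209014
689 [0.45646966 0.05783397 0.14000595] [0.47188409 0.07378848 0.15871529] [0.46256473 0.065998   0.15431688]
325.8432510885341 257.32365747460085
```

View pics/w5.png

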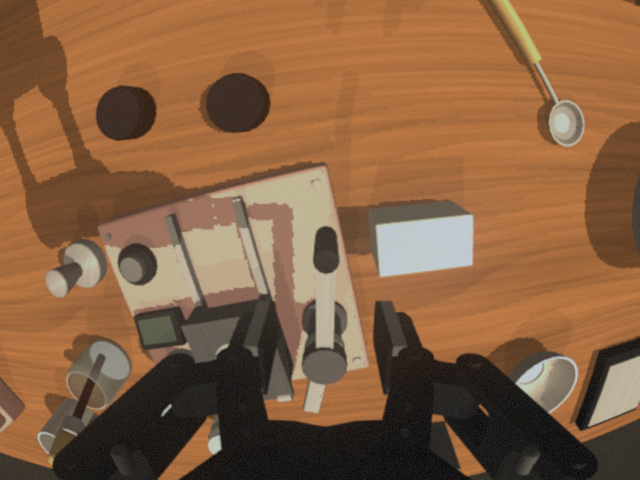

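The post is at pixel (326,257), world (0.464, 0.066), which matches my estimate. I'll descend and close on it.

arm_command:
  commands: [-0.01,0,-0.5,0,0,0,-0.01,0,-0.99,0,0,0,-0.01,0,-0.99,0,0,0,-0.01,0,-0.99,0,0,0]

```text
clock: 14.45
tcp_pos: [0.4652, 0.0655, 0.1242]
tcp_rot: [3.141, 0.002, 3.029]
force: [0.8, 1.2, 1.2]
opening: 0.0427
gripper_force: 0.0
```

arm_command:
  commands: [0,0,0,0,0,0,0,0,0,0,0,0,0,0,0,0,0,0]
  grip: 1
  newtons: 25

```text
clock: 14.82
tcp_pos: [0.4659, 0.0657, 0.125]
tcp_rot: [3.141, 0.004, 3.029]
force: [-0.6, -0.1, 6.3]
opening: 0.0152
gripper_force: 26.4
```

Run:
```python
from h import *
o=r.observe(); print({k:o[k] for k in('tcp_pos','tcp_rot','force','ft_torque','opening')})
A=np.array([.5742,.0538]); p=o['tcp_pos'][:2]-A; R=np.hypot(*p); a0=np.arctan2(p[1],p[0]); print(R,'phi',np.pi-a0+.1065)
for k in np.arange(0,1.45,.1):
    q=R*np.array([np.cos(a0-k),np.sin(a0-k)])-p; print(round(k,2),(q*10).round(3),round(-k/1.5708,3))
```

```text
{'tcp_pos': array([0.46593187, 0.06568422, 0.12496211]), 'tcp_rot': array([3.14066534, 0.00420006, 3.02924634]), 'force': array([-0.55811717, -0.08488086,  6.25289763]), 'ft_torque': array([ 0.04674631, -0.03626674, -0.026467  ]), 'opening': 0.015161736831488842}
0.10891842404712011 phi 0.2158288315903944
0.0 [0. 0.] -0.0
0.1 [0.017 0.107] -0.064
0.2 [0.045 0.213] -0.127
0.3 [0.083 0.315] -0.191
0.4 [0.132 0.412] -0.255
0.5 [0.19  0.505] -0.318
0.6 [0.256 0.591] -0.382
0.7 [0.331 0.67 ] -0.446
0.8 [0.414 0.741] -0.509
0.9 [0.503 0.803] -0.573
1.0 [0.598 0.856] -0.637
1.1 [0.697 0.9  ] -0.7
1.2 [0.801 0.933] -0.764
1.3 [0.908 0.956] -0.828
1.4 [1.016 0.968] -0.891
```

Gripped. I'll follow the arc clockwise, stopping at 1.1 rad, which is short of tight.

arm_command:
  commands: [0.017,0.107,0.02,0,0,-0.064,0.045,0.213,0.02,0,0,-0.127,0.083,0.315,0.02,0,0,-0.191,0.132,0.412,0.02,0,0,-0.255,0.19,0.505,0.02,0,0,-0.318,0.256,0.591,0.02,0,0,-0.382,0.331,0.67,0.02,0,0,-0.446,0.414,0.741,0.02,0,0,-0.509,0.503,0.803,0.02,0,0,-0.573,0.598,0.856,0.02,0,0,-0.637,0.697,0.9,0.02,0,0,-0.7,0.697,0.9,0.02,0,0,-0.7]

```text
clock: 16.32
tcp_pos: [0.5359, 0.1542, 0.1253]
tcp_rot: [3.139, 0.004, 1.93]
force: [4.4, -5.2, -0.7]
opening: 0.0152
gripper_force: 25.8
```

```bash
cat > ph.py <<'E'
from h import *
o=r.observe(); A=np.array([.5742,.0538]); p=o['tcp_pos'][:2]-A; R=np.hypot(*p); a0=np.arctan2(p[1],p[0])
f=o['force'][:2]; t=np.array([p[1],-p[0]])/R
print('R',R,'phi',np.pi-a0+.1065,'tang F',f@t,'radial',f@p/R,o['opening'],o['clock'])
for k in np.arange(.03,.28,.03):
    q=R*np.array([np.cos(a0-k),np.sin(a0-k)])-p; print(round(k,2),(q*10).round(3),round(-k/1.5708,3))
E
python3 ph.py
```

```text
R 0.1074727988511723 phi 1.3126133626856276 tang F 2.2547259686601198 radial -6.461113634055768 0.01524462799980755 16.325
0.03 [0.03  0.011] -0.019
0.06 [0.061 0.021] -0.038
0.09 [0.092 0.03 ] -0.057
0.12 [0.123 0.039] -0.076
0.15 [0.154 0.046] -0.095
0.18 [0.186 0.052] -0.115
0.21 [0.218 0.058] -0.134
0.24 [0.25  0.062] -0.153
0.27 [0.282 0.066] -0.172
```

arm_command:
  commands: [0.034,0.0,0,0,0,-0.019,0.065,0.01,0,0,0,-0.038,0.065,0.01,0,0,0,-0.038]

```text
clock: 16.7
tcp_pos: [0.5412, 0.1561, 0.1252]
tcp_rot: [3.14, 0.001, 1.87]
force: [3.4, -5.1, 2.1]
opening: 0.0152
gripper_force: 26.0
```

```bash
python3 ph.py|head -1
```

```text
R 0.10745478921853119 phi 1.365009291003459 tang F 1.6613329988651928 radial -5.8906900165270955 0.015173902186234921 16.7
```

arm_command:
  commands: [0.016,0.004,0,0,0,-0.01,0.032,0.009,0,0,0,-0.019,0.032,0.009,0,0,0,-0.019]

```text
clock: 17.08
tcp_pos: [0.5439, 0.1569, 0.1251]
tcp_rot: [3.141, 0.001, 1.84]
force: [1.7, -5.1, 2.3]
opening: 0.0153
gripper_force: 26.1
```

```bash
python3 ph.py|head -1
```

```text
R 0.10744556892454428 phi 1.3915248192561398 tang F 0.16992210688401954 radial -5.321739829116002 0.01532679027008352 17.075
```

arm_command:
  commands: [0.018,-0.003,0,0,0,-0.01,0.034,-0.002,0,0,0,-0.019,0.034,-0.002,0,0,0,-0.019]

```text
clock: 17.45
tcp_pos: [0.5452, 0.1575, 0.125]
tcp_rot: [-3.138, -0.001, 1.809]
force: [-4.7, -2.3, 6.9]
opening: 0.0153
gripper_force: 26.6
```

```bash
python3 ph.py|head -1
```

```text
R 0.10766235721830689 phi 1.4046458648934486 tang F -5.170832833097813 radial -0.9564556571824631 0.015302223728110846 17.45
```

arm_command:
  commands: [0.016,0.003,0,0,0,-0.01,0.032,0.006,0,0,0,-0.019,0.032,0.006,0,0,0,-0.019]

```text
clock: 17.82
tcp_pos: [0.5482, 0.1583, 0.125]
tcp_rot: [-3.138, -0.001, 1.78]
force: [-5.1, -2.5, 6.4]
opening: 0.0151
gripper_force: 26.6
```

```bash
python3 ph.py|head -1
```

```text
R 0.10764693343634536 phi 1.433754020850702 tang F -5.56718803827506 radial -1.1976171390038621 0.01507942375946567 17.825
```

Now tight, and the resistance has levelled off, so the handle has begun to slip at about 0.03. I'll go 0.09 further and stop.

arm_command:
  commands: [0.032,0.007,0,0,0,-0.019,0.064,0.013,0,0,0,-0.038,0.096,0.018,0,0,0,-0.057,0.096,0.018,0,0,0,-0.057]

```text
clock: 18.32
tcp_pos: [0.5581, 0.1601, 0.125]
tcp_rot: [-3.138, -0.001, 1.69]
force: [-4.4, -3.2, 7.8]
opening: 0.0148
gripper_force: 26.6
```

```bash
python3 ph.py|head -1
```

```text
R 0.10755152234547335 phi 1.5267625738994524 tang F -4.788056110125399 radial -2.4708131000568203 0.01484908534656549 18.325
```

arm_command:
  commands: [0,0,0,0,0,0,0,0,0,0,0,0,0,0,0,0,0,0]
  grip: 0

```text
clock: 18.7
tcp_pos: [0.5595, 0.1599, 0.1245]
tcp_rot: [-3.141, -0.0, 1.691]
force: [-0.3, -0.5, 0.0]
opening: 0.0427
gripper_force: 0.0
```

arm_command:
  commands: [0,0,0.4,0,0,0,0,0,0.8,0,0,0,0,0,1,0,0,0]

```text
clock: 19.08
tcp_pos: [0.5609, 0.16, 0.2274]
tcp_rot: [3.138, -0.001, 1.691]
force: [-0.4, -0.2, -0.3]
opening: 0.0424
gripper_force: 0.0
```

Run:
```python
from h import *
import warnings; warnings.simplefilter('ignore')
c,s=np.cos(.1065),np.sin(.1065)
for n in('scene','top'):
    d=grab(n,'y'+n); P=cloud(d); p=P[...,:2]-[.5832,-.0307]
    x=c*p[...,0]+s*p[...,1]; y=-s*p[...,0]+c*p[...,1]; Z=P[...,2]
    m=(Z>.145)&(Z<.17)&(np.hypot(x+.005,y-.195)<.04)
    if m.any(): print(n,'post',m.sum(),x[m].min(),x[m].max(),y[m].min(),y[m].max())
    m=(Z>.035)&(Z<.07)&(np.hypot(x+.102,y+.09)<.016)
    if m.sum()>5:
        print('btn z',np.percentile(Z[m],[50,90,98])); zt=np.percentile(Z[m],90); b=(np.hypot(x+.102,y+.09)<.03)&(abs(Z-zt)<.003); print('btn',P[b].mean(0),b.sum())
d=dict(np.load('yscene.npz')); cv2.imwrite('pics/c6.png',cv2.resize(d['image'][170:360,200:440],None,fx=3,fy=3,interpolation=cv2.INTER_CUBIC))
```

```text
scene post 114 -0.011571141017028507 0.003937657280274953 0.18733167084962263 0.2028341470108475
btn z [0.05457164 0.05666833 0.05768878]
btn [ 0.4938042  -0.1300903   0.05545446] 117
top post 61 -0.012337711360532605 0.002553784675020751 0.18605871801316523 0.1986705824306434
btn z [0.05491344 0.05827701 0.06051487]
btn [ 0.49268836 -0.13129455  0.05742553] 97
```

View pics/c6.png

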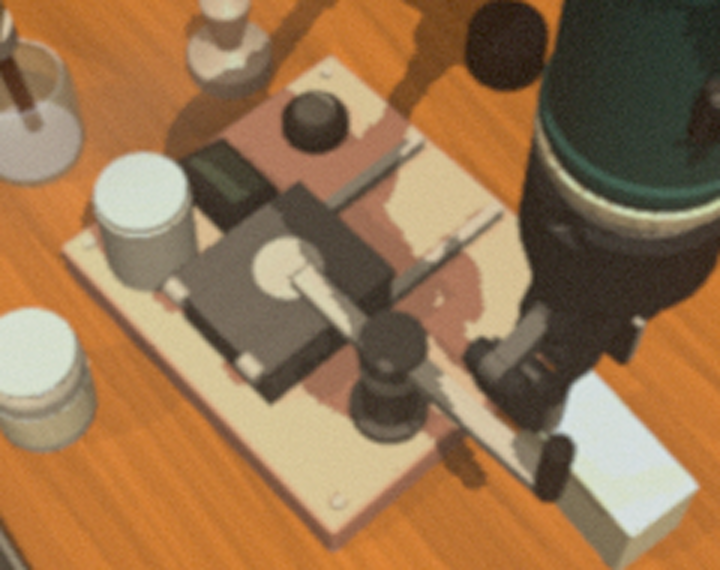

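The clamp lies over the lid and the post is at about 1.53 rad, so slip is about 0.12. Next is the button at world (0.493, -0.1305).

arm_command:
  commands: [-0.1,-0.5,0,0,0,0,-0.23,-0.97,0,0,0,0,-0.23,-0.97,0,0,0,0]
  grip: 1

```text
clock: 19.55
tcp_pos: [0.5347, 0.0601, 0.2224]
tcp_rot: [-3.138, 0.0, 1.687]
force: [0.2, 0.4, 0.2]
opening: 0.0001
gripper_force: 0.0
```

arm_command:
  commands: [-0.1,-0.5,0,0,0,0,-0.23,-0.97,0,0,0,0,-0.23,-0.97,0,0,0,0]

```text
clock: 19.92
tcp_pos: [0.5126, -0.036, 0.2232]
tcp_rot: [-3.139, -0.0, 1.687]
force: [-0.5, 0.7, -0.2]
opening: -0.0003
gripper_force: 0.0
```

arm_command:
  commands: [-0.1,-0.5,0,0,0,0,-0.22,-0.97,0,0,0,0,-0.22,-0.97,0,0,0,0,-0.22,-0.97,0,0,0,0]

```text
clock: 20.42
tcp_pos: [0.4919, -0.1301, 0.224]
tcp_rot: [-3.141, -0.002, 1.691]
force: [0.1, -0.3, -0.4]
opening: 0.0003
gripper_force: 0.0
```

arm_command:
  commands: [0,0,-0.4,0,0,0,0,0,-0.8,0,0,0,0,0,-1,0,0,0,0,0,-1,0,0,0]

```text
clock: 20.92
tcp_pos: [0.4903, -0.1291, 0.1224]
tcp_rot: [-3.137, -0.003, 1.693]
force: [-0.5, 0.1, -0.4]
opening: 0.0001
gripper_force: 0.0
```

arm_command:
  commands: [0.01,0,-0.4,0,0,0,0.01,0,-0.6,0,0,0,0.01,0,-0.62,0,0,0,0.01,0,-0.62,0,0,0]

```text
clock: 21.42
tcp_pos: [0.494, -0.1313, 0.0642]
tcp_rot: [3.14, 0.001, 1.692]
force: [-0.9, 0.1, -0.2]
opening: -0.0001
gripper_force: 0.0
```

arm_command:
  commands: [0,0,-0.02,0,0,0,0,0,-0.04,0,0,0,0,0,-0.06,0,0,0,0,0,-0.06,0,0,0]

```text
clock: 21.92
tcp_pos: [0.4929, -0.1316, 0.057]
tcp_rot: [3.141, 0.0, 1.691]
force: [0.2, -1.0, 2.1]
opening: 0.0001
gripper_force: 0.7
```

arm_command:
  commands: [0,0,-0.02,0,0,0,0,0,-0.04,0,0,0,0,0,-0.06,0,0,0,0,0,-0.06,0,0,0]

```text
clock: 22.42
tcp_pos: [0.4929, -0.1316, 0.0511]
tcp_rot: [3.141, 0.0, 1.691]
force: [-0.9, 0.3, 4.4]
opening: -0.0003
gripper_force: 2.4
```

arm_command:
  commands: [0,0,-0.015,0,0,0,0,0,-0.03,0,0,0,0,0,-0.03,0,0,0,0,0,-0.03,0,0,0]

```text
clock: 22.92
tcp_pos: [0.4931, -0.1316, 0.0507]
tcp_rot: [3.142, 0.0, 1.691]
force: [-8.5, 2.6, 23.1]
opening: -0.0001
gripper_force: 12.0
```

The button bottomed out (23 N, hard stop). I'll lift off and do a final check.

arm_command:
  commands: [0,0,0.2,0,0,0,0,0,0.6,0,0,0,0,0,1,0,0,0,0,0,1,0,0,0]

```text
clock: 23.42
tcp_pos: [0.4954, -0.1323, 0.1513]
tcp_rot: [3.135, 0.003, 1.691]
force: [-0.1, 0.2, -0.6]
opening: -0.0002
gripper_force: 0.0
```

arm_command:
  commands: [-0.2,0,0.5,0,0,0,-0.5,0,1,0,0,0,-0.5,0,1,0,0,0]

```text
clock: 23.8
tcp_pos: [0.4435, -0.1322, 0.251]
tcp_rot: [3.136, 0.003, 1.69]
force: [0.5, -0.3, -0.5]
opening: 0.0003
gripper_force: 0.0
```

Run:
```python
from h import *
d=grab('scene','z'); cv2.imwrite('pics/c7.png',d['image'])
```

```text
(no output)
```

View pics/c7.png

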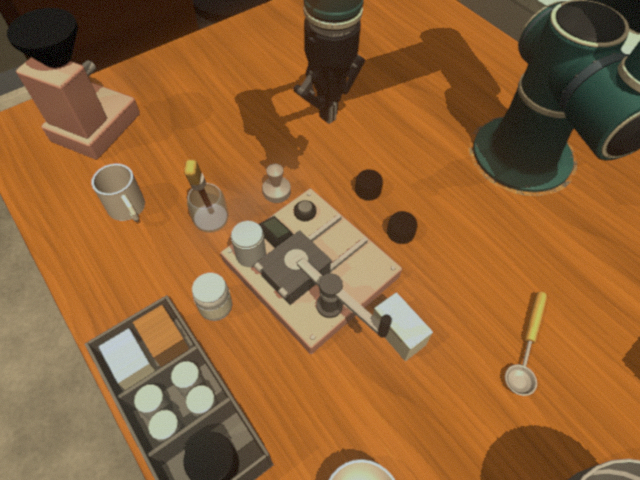

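The final view shows the lid shut at (293,262), the clamp across it at (300,260), the post at (384,325), all bystanders where they stood, and the arm clear.

```bash
python3 -c "
from bench import r
print(r.close_job())"
```

```text
the job is handed in; nothing more can be done
None
```

Job handed in at about 24 s: the cup is home, the lid is shut, the clamp is tight with the handle slipped about 0.12 rad, the start button was then pressed fully down, and nothing else was moved.

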